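# Clear a jam in the wooden-ball feeder

## Task

The plywood feeder on the bench has jammed: two wooden balls are wedged side by side in its mouth with a third behind them. Swing the hasp right off the catch, then lift the lid well up (about three quarters of a right angle or more), nudge one of the two wedged balls at least a centimetre back up the slope and let all three balls roll out into the trough; then close the lid fully and, only once it is shut, swing the hasp home over the catch. Leave the other things on the bench where they are.

Things in the scene. Friction and masses are not known exactly. Their poses are not given: they have to be found in the camera images.
- feeder: Fixed plywood ball feeder, 330 x 135 x 149 mm. Origin: on the bench under the middle of the mouth, in the plane of its inner face; x points up the slope to the hopper's back (roughly to the robot's left), y to the left of one looking up the slope, z up. Feeder coordinates, in mm, are in this frame. The floor is one plane, x -165 to 145, rising 11 degrees along +x, z 48 at x 0. Hopper: x 0 to 145, inside width 115.4, sides 10 thick, up to z 149
- mouth (a point): middle of the mouth's sill, feeder (0, 0, 48). The mouth is a gap 95.4 wide (y -47.7 to 47.7) and 74 high between two upright shoulders (x -10 to 0), under a cross rail (x -10 to 6, z 122 to 149). The rail bars a vertical tool: reach in from the front with the tool tilted about 40 degrees, pointing along +x and down
- trough (a point): middle of the trough's floor, feeder (-90, 0, 30). The trough lies in front of the mouth: x -165 to -10, inside width 115.4, open on top, side walls up to z 60, front wall x -175 to -165 up to z 50. Balls that leave the mouth roll down and come to rest in it
- ball_a_center (a point): centre of one of three equal dark wooden balls, 56 mm across, 65 g, slippery. a and b are the wedged pair (either may be the left one): centres x 18 to 22, y 26 to 30 left and right, fronts at the mouth. Push one straight back (+x) 10 to 20 mm, with the shut fingers close to its side of the mouth: the other rolls out past them if they leave 58 mm of the mouth free, the rest when they are drawn back
- ball_b_center (a point): centre of the other wedged ball
- ball_c_center (a point): centre of the third ball, behind the two; it follows them by itself. If two balls wedge again, nudge again
- lid (a joint): lid angle, rad: 0 shut, grows as its front rises, stop at 1.75. Clear plate, 132 wide, its top at z 155 when shut, from the hinge at the back to x -14; a 4 mm apron hangs from its front edge (x -14 to -10, z 80 to 153) and bars the mouth. Stiff hinge (0.4 N m; 3 to 7 N at the bar): it stays where it is left
- lid_bar (a point): middle of the lid's handle: a round steel bar, 10 mm thick, 70 long across the feeder (along y), its axis 34 mm above the lid's top, ends turned down to the lid as posts; feeder (45, 0, 189) when shut; it moves with the lid
- lid_hinge (a point): middle of the lid's hinge line, which runs along the feeder's y axis, feeder (145, 0, 152.5); fixed to the feeder
- hasp (a joint): angle of the hasp, rad: 0 closed over the catch (strap across the apron's front, along +y), grows as it swings out in front of the mouth and on round to the feeder's -y side (counter-clockwise from above), stop at 2.6. It turns on an upright pin and stays where it is left (light friction, under 1 N at the finger pin)
- hasp_pin (a point): top middle of the round upright finger pin at the strap's free end, 12 mm in diameter, standing 48 mm above the lid's top (z 126 to 204), 64 mm from the hasp's hinge axis; it moves with the hasp. Closed: feeder (-22, 2, 204)
- hasp_hinge (a point): hasp's hinge pin (upright axis), feeder (-22, -62, 137); fixed to the feeder
- tub: bystander: white plastic tub, 84 mm across, 105 mm high, origin at its underside
- stub: bystander: short wooden dowel standing on end, 40 mm across, 60 mm high, origin at its underside
- offcut: bystander: flat wooden offcut 110 x 60 x 22 mm, origin at its underside

How it is judged (in metres and radians):
On the way, in this order (a step that is already met when the one before it is completed fails the run):
1. the hasp is swung off the catch (more than 1.2 rad) with the lid still down (value of joint hasp above 1.2 rad and value of joint lid below 0.15 rad), for 0.1 s.
2. the lid is lifted (more than 1.1 rad) (value of joint lid above 1.1 rad), for 0.1 s.
3. one of the two wedged balls is pushed back up the slope by the tool (its centre more than 26.5 mm behind the mouth's inner face) (((x of ball_a_center in the frame of feeder above 0.0265 m and contact force between the fingers and ball_a above 0.05 N) or (x of ball_b_center in the frame of feeder above 0.0265 m and contact force between the fingers and ball_b above 0.05 N))), for 0.05 s.
4. all three balls are in the trough (x of ball_a_center in the frame of feeder between -0.17 and -0.033 m and y of ball_a_center in the frame of feeder between -0.06 and 0.06 m and z of each of ball_a_center, ball_b_center, ball_c_center in the frame of feeder below 0.08 m and x of ball_b_center in the frame of feeder between -0.17 and -0.033 m and y of ball_b_center in the frame of feeder between -0.06 and 0.06 m and x of ball_c_center in the frame of feeder between -0.17 and -0.033 m and y of ball_c_center in the frame of feeder between -0.06 and 0.06 m), for 0.1 s.
5. the lid is shut again (within 0.06 rad) (value of joint lid below 0.06 rad), for 0.1 s.
At the end, for the whole second after the job is handed in: All three balls lie at rest (below 50 mm/s) in the trough, their centres more than 33 mm in front of the mouth's inner face; the lid is shut within 0.06 rad and the hasp is over the catch within 0.15 rad (all of step 4 and value of joint lid below 0.06 rad and value of joint hasp below 0.15 rad and linear speed of each of ball_a, ball_b, ball_c below 0.05 m/s); the robot touches nothing.
It fails at once if the lid is up (over 0.15 rad) while the hasp is not swung clear (under 0.8 rad) (value of joint lid above 0.15 rad and value of joint hasp below 0.8 rad).
It fails at once if a bystander (tub, dowel stub, offcut) is moved more than 25 mm (distance of any of tub, stub, offcut from where it was at the start of the episode above 0.025 m).
It also fails if it takes over 72 s, if anything falls off the work surface, if the arm or the gripper's body presses on something with over 40 N, if the wrist force passes 120 N, or if a joint passes its speed limit or range.

## Robot

A 6-joint arm with a two-finger parallel gripper is mounted at the origin on the work surface. World frame = base frame: x ahead of the robot, y to its left, z up, the work surface at z = 0. Lengths are in mm, angles in rad, forces in N, time in s.
With the tool pointing down it reaches from about 350 to 975 mm from the base axis. Payload 7.1 kg.
Tool frame: the origin (TCP) lies midway between the tips of the shut fingers; the grasp point (between the pads) lies 19 mm behind it; z points along the fingers, y is the line along which they close (so a half turn about z gives the same grasp; the last joint's range is limited). The gripper opens to 88 mm and grips with 3 to 60 N. Pads are 20 mm wide; open, the fingers measure 115 mm over their backs; the gripper's body (75 mm by 178 mm) begins 61 mm behind the grasp point.
Start: joints at [-1.242, 0.423, 1.63, -0, 1.089, -0.019], TCP at [213.036, -587.555, 222.675] pointing down, gripper open.
Joint ranges: [-3, 3], [-0.9, 2.11], [0.09, 2.58], [-1.31, 4.45], [0.11, 2.69], [-2.54, 2.54]. Speed limits (rad/s): [2.39, 2.39, 3.01, 3.14, 3.14, 3.14].

## Interface

Orientations are given as a unit quaternion [w, x, y, z].
In Python, from workcell import state, get_image, hand_in gives the robot as it stands.
- The arm moves only by the tool play_rows, never from a script. Its argument "commands" is a list of rows, each an object of numbers: "dx", "dy", "dz": the shift along the tool's x, y, z normalised to -1 to 1, where 1 is 6 cm; "roll": the turn about the tool's z normalised to -1 to 1, where 1 is 10 degrees. A call has exactly 5 rows; each row shifts and turns the commanded pose from where the row before left it, along the tool's axes as they then stand; what a row does not reach is not made up. A row lasts 1/8 s, in which the tool goes at most 62.5 mm and 10.7 degrees, less where a joint would pass 70% of its speed; a pose out of reach is approached as far as the arm can. A call with a number of a shift or a turn outside -1 to 1 is refused whole. A call with a gripper value outside its range is refused whole. "fingers" is the opening, from 0 (shut) to 1 (fully open), set as the call begins (left out, the last holds). The fingers move at their own pace and stop on an object; "grip_force" is the grip in N (left out, the last holds). Time passes only in rows, so rows that do not move let the fingers close, or fill a call up. It gives the time, the measured TCP pose, the force, the opening and the grip force at its end, in the units of the state.
- state(): the state, without advancing time (a new reading comes with each control period).
- get_image(name): name is "side" or "top" or "wrist"; returns a dict with "color" (400x640x3 uint8, blue, green, red), "mtx" (3x3 intrinsics, pixels), "rvec" (rotation vector, rad) and "tvec" (3), from world to camera coordinates, as OpenCV has them. Camera axes: x right, y down, z forward; pixel columns grow to the right and rows downward; lengths in mm; the calibration is good to about 2 mm. A picture is of the moment at which its call begins. There is no depth.
- hand_in(): hands the job in; it is judged then, once.
The state is a dict: "time_s": time; "q": joint angles; "dq": joint speeds; "joint_torque": joint torques, N m; "eef_pos": TCP position; "tcp_rot": TCP orientation; "force": force on the tool from outside, world axes, zero at the start; "ft_torque": the same for the moment, N m; "opening": opening from 0.0 (shut) to 1.0 (fully open); "grasp_force": force on a finger pad.
Only numpy, scipy, OpenCV 4.12 (cv2) and the standard library are available. Lean on these libraries where they do the work, as an engineer would, in place of code of your own. Each camera call takes 0.05 s, during which the arm holds its last target. There are 200 camera calls.

## Working session

There is one attempt and no reset: what is moved stays moved. The work goes in short steps, Python scripts to look and compute and a tool call to move; the robot and the scene stay as the last step left them, time stands still between calls to the robot, and variables do not carry over. Pictures are saved under pics/ and viewed, at most 11 in all, crops included, and the job is handed in when it is done.

Besides the shell and the picture viewer there is one more tool, called by a JSON object that holds its "method" and its "body". play_rows: Moves the arm, as the interface text tells. Scaled input: -1 to 1 covers 6 cm each way for a shift and 10 degrees each way for a turn. Its arguments: {"type":"object","properties":{"commands":{"type":"array","items":{"type":"object","properties":{"dx":{"type":"number"},"dy":{"type":"number"},"dz":{"type":"number"},"roll":{"type":"number"}}}},"fingers":{"type":"number"},"grip_force":{"type":"number"}},"required":["commands"]}

```bash
mkdir -p pics; python3 - <<'E'
from workcell import state,get_image
import cv2,numpy as np
s=state();print({k:np.round(v,3).tolist() for k,v in s.items()})
for n in("side","top"):
    d=get_image(n);cv2.imwrite(f"pics/{n}0.png",d["color"]);R=cv2.Rodrigues(np.array(d["rvec"],float))[0]
    print(n,np.round(d["mtx"],1).tolist(),"cam",(-R.T@np.array(d["tvec"]).ravel()).round(0),R.round(2).tolist())
E
```

```text
{'time_s': 0.0, 'q': [-1.242, 0.424, 1.631, -0.0, 1.089, -0.019], 'dq': [-0.001, -0.001, -0.001, -0.003, -0.002, 0.001], 'joint_torque': [-0.001, -54.462, -27.367, 0.064, 0.023, -0.0], 'eef_pos': [212.862, -587.071, 221.914], 'tcp_rot': [-0.001, 0.985, 0.173, -0.0], 'force': [0.257, 0.329, -0.617], 'ft_torque': [-0.017, 0.019, -0.009], 'grasp_force': 0.0, 'opening': 0.997}
side [[459.7, 0.0, 322.5], [0.0, 459.7, 199.2], [0.0, 0.0, 1.0]] cam [ 350. -823.  642.] [[0.94, -0.34, 0.0], [-0.17, -0.48, -0.86], [0.3, 0.81, -0.51]]
top [[513.9, 0.0, 331.5], [0.0, 513.9, 203.1], [0.0, 0.0, 1.0]] cam [ 520.   -9. 1451.] [[-0.02, -1.0, -0.01], [-1.0, 0.02, -0.07], [0.07, 0.01, -1.0]]
```

View pics/side0.png

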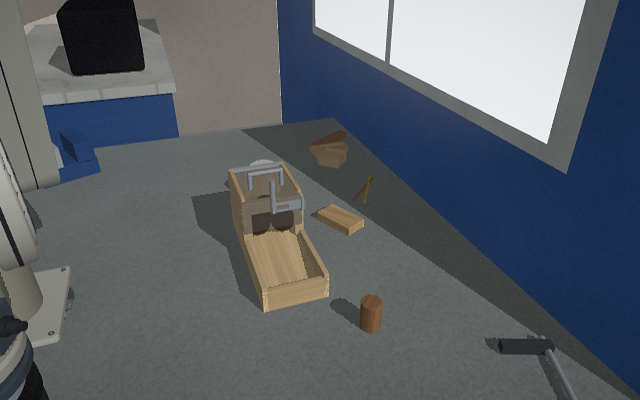

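View pics/top0.png

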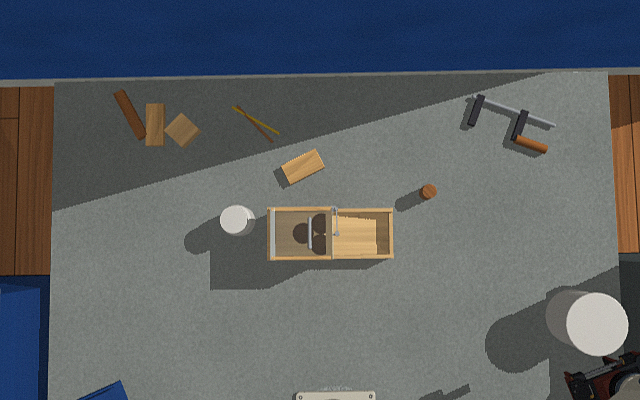

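The side view shows the feeder at about (280,240) with the hasp pin at (272,185). In the top view it spans columns 267–394 and rows 207–261, with the trough to the right. The tub is at (237,220), the offcut at (302,166) and the stub at (428,191).

```bash
python3 - <<'E'
import cv2
a=cv2.imread("pics/top0.png")[195:275,255:405];cv2.imwrite("pics/topz.png",cv2.resize(a,None,fx=5,fy=5,interpolation=cv2.INTER_CUBIC))
a=cv2.imread("pics/side0.png")[155:315,220:340];cv2.imwrite("pics/sidez.png",cv2.resize(a,None,fx=3.7,fy=3.7,interpolation=cv2.INTER_CUBIC))
E
```

```text
(no output)
```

View pics/topz.png

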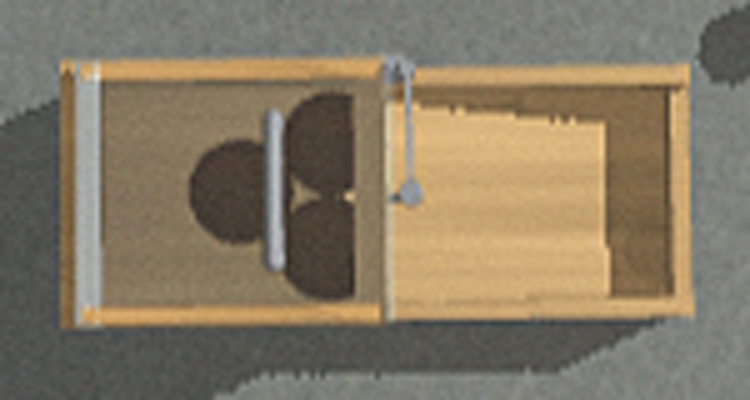

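View pics/sidez.png

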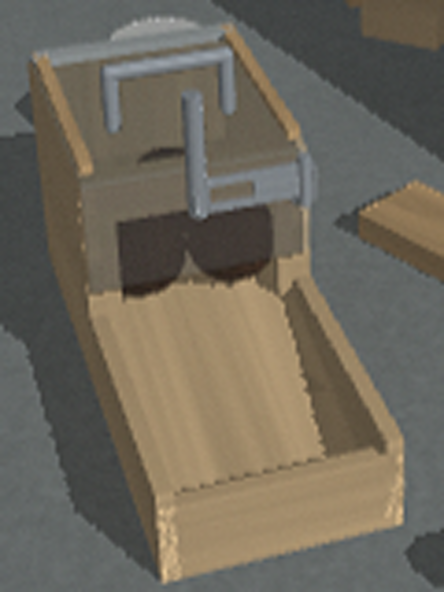

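The zooms are clear. In the top zoom the pin top is at (411,193), the bar middle at (273,190), the trough's front corners at (691,66) and (693,314), and the back corners at (61,62) and (61,327). In the side zoom the pin top is at (191,95), and the trough's front-wall top corners are at (159,497) and (402,440).

```bash
cat > h.py <<'E'
import numpy as np,cv2
from workcell import state,get_image
def ray(d,px,z):
    R=cv2.Rodrigues(np.array(d["rvec"],float))[0];t=np.array(d["tvec"],float).ravel()
    c=-R.T@t;v=R.T@np.linalg.inv(d["mtx"])@np.array([*px,1.]);return c+v*(z-c[2])/v[2]
def proj(d,P): return cv2.projectPoints(np.array(P,float).reshape(-1,3),np.array(d["rvec"],float),np.array(d["tvec"],float),np.array(d["mtx"],float),None)[0].reshape(-1,2)
E
python3 - <<'E'
from h import *
T=get_image("top");S=get_image("side")
zt=lambda u,v:((u+.5)/5-.5+255,(v+.5)/5-.5+195)
zs=lambda u,v:((u+.5)/3.7-.5+220,(v+.5)/3.7-.5+155)
L=[("pin",T,zt(411,193),(-22,2,204)),("bar",T,zt(273,190),(45,0,194)),("f-",T,zt(691,66),(-175,-67.7,55)),("f+",T,zt(693,315),(-175,67.7,55)),
("b-",T,zt(61,61),(155,-67.7,149)),("b+",T,zt(61,327),(155,67.7,149)),("spin",S,zs(191,93),(-22,2,204)),("sf+",S,zs(159,497),(-175,67.7,50)),("sf-",S,zs(402,440),(-175,-67.7,55))]
W=np.array([ray(d,p,f[2])[:2] for n,d,p,f in L]);F=np.array([f[:2] for *_,f in L])
def fit(W,F):
    w=W[:,0]+1j*W[:,1];f=F[:,0]+1j*F[:,1]
    a=np.angle(np.vdot(f-f.mean(),w-w.mean()));o=w.mean()-np.exp(1j*a)*f.mean()
    return a,o,np.abs(1),w-o-np.exp(1j*a)*f
for sl in(slice(0,6),slice(0,9)):
    a,o,_,r=fit(W[sl],F[sl]);print(np.degrees(a).round(2),np.round(o,1),np.round(r,1))
for (n,*_),w in zip(L,W):print(n,w.round(1))
# bystanders, rough
print("tub",ray(T,(237,220),105).round(0),"stub",ray(T,(428,191),60).round(0),"off",ray(T,(302,166),22).round(0))
E
```

```text
89.5 (539.6+11j) [-0.2-0.2j  0. +0.2j -0.2-0.5j  0.5+0.8j -0.5-0.1j  0.4-0.1j]
89.81 (540.7+12.2j) [-1.4-1.5j -0.9-1.1j -2.3-2.1j -1.6-0.1j -0.8-1.7j  0.1-1.j   0.9-3.1j
  4.7+7.9j  1.3+2.8j]
pin [537.2 -11.2]
bar [540.   56.1]
f- [ 605.6 -165.1]
f+ [ 470.8 -162.6]
b- [608.1 165.3]
b+ [473.6 166.4]
spin [539.5 -12.9]
sf+ [ 477.2 -154.6]
sf- [ 609.2 -160.2]
tub [578. 250. 105.] stub [ 649. -261.   60.] off [730.  83.  22.]
```

{"method": "play_rows", "body": {"commands": [{"dz": -0.4, "roll": 1}, {"dz": -0.4, "roll": 1}, {"dx": 0.45, "dy": -0.8}, {"dx": 0.45, "dy": -0.8}, {"dx": 0.45, "dy": -0.8}], "fingers": 0.45, "grip_force": 15}}

```text
invalid input at $.commands[0]: expected keys dx, dy, dz, roll
```

{"method": "play_rows", "body": {"commands": [{"dx": 0.45, "dy": -0.8}, {"dx": 0.45, "dy": -0.8}, {"dx": 0.45, "dy": -0.8}, {"dx": 0.45, "dy": -0.8}, {"dx": 0.45, "dy": -0.8}]}}

```text
invalid input at $.commands[0]: expected keys dx, dy, dz, roll
```

{"method": "play_rows", "body": {"commands": [{"dx": 0, "dy": 0, "dz": -0.4, "roll": 1}, {"dx": 0, "dy": 0, "dz": -0.4, "roll": 1}, {"dx": 0.45, "dy": -0.8, "dz": 0, "roll": 0}, {"dx": 0.45, "dy": -0.8, "dz": 0, "roll": 0}, {"dx": 0.45, "dy": -0.8, "dz": 0, "roll": 0}], "fingers": 0.45, "grip_force": 15}}

```text
time_s: 0.82
eef_pos: [294.7, -442.2, 270.6]
tcp_rot: [-0.0, 1.0, -0.001, 0.0]
force: [1.1, 0.3, 0.5]
opening: 0.475
grasp_force: 0.0
```

{"method": "play_rows", "body": {"commands": [{"dx": 0.45, "dy": -0.8, "dz": 0, "roll": 0}, {"dx": 0.45, "dy": -0.8, "dz": 0, "roll": 0}, {"dx": 0.45, "dy": -0.8, "dz": 0, "roll": 0}, {"dx": 0.45, "dy": -0.8, "dz": 0, "roll": 0}, {"dx": 0.45, "dy": -0.8, "dz": 0, "roll": 0}]}}

```text
time_s: 1.45
eef_pos: [430.1, -202.2, 270.8]
tcp_rot: [0.0, 1.0, -0.001, 0.0]
force: [-0.1, -0.6, -0.5]
opening: 0.451
grasp_force: 0.0
```

{"method": "play_rows", "body": {"commands": [{"dx": 0.448, "dy": -0.797, "dz": 0, "roll": 0}, {"dx": 0.448, "dy": -0.797, "dz": 0, "roll": 0}, {"dx": 0.448, "dy": -0.797, "dz": 0, "roll": 0}, {"dx": 0.448, "dy": -0.797, "dz": 0, "roll": 0}, {"dx": 0, "dy": 0, "dz": 0.6, "roll": 0}]}}

```text
time_s: 2.08
eef_pos: [540.9, -9.7, 236.5]
tcp_rot: [-0.0, 1.0, 0.002, 0.003]
force: [-0.3, -0.6, 0.0]
opening: 0.452
grasp_force: 0.0
```

{"method": "play_rows", "body": {"commands": [{"dx": 0, "dy": 0, "dz": 0.55, "roll": 0}, {"dx": 0, "dy": 0, "dz": 0.5, "roll": 0}, {"dx": 0, "dy": 0, "dz": 0, "roll": 0}, {"dx": 0, "dy": 0, "dz": 0, "roll": 0}, {"dx": 0, "dy": 0, "dz": 0, "roll": 0}]}}

```text
time_s: 2.7
eef_pos: [538.2, -12.8, 173.1]
tcp_rot: [0.0, 1.0, -0.001, 0.001]
force: [-0.5, 0.3, 0.5]
opening: 0.451
grasp_force: 0.0
```

{"method": "play_rows", "body": {"commands": [{"dx": 0, "dy": 0, "dz": 0, "roll": 0}, {"dx": 0, "dy": 0, "dz": 0, "roll": 0}, {"dx": 0, "dy": 0, "dz": 0, "roll": 0}, {"dx": 0, "dy": 0, "dz": 0, "roll": 0}, {"dx": 0, "dy": 0, "dz": 0, "roll": 0}], "fingers": 0.05}}

```text
time_s: 3.32
eef_pos: [537.3, -12.7, 171.9]
tcp_rot: [0.0, 1.0, -0.001, 0.0]
force: [-0.3, -0.4, 2.2]
opening: 0.135
grasp_force: 15.0
```

{"method": "play_rows", "body": {"commands": [{"dx": 0.023, "dy": 0.222, "dz": 0, "roll": 0}, {"dx": 0.07, "dy": 0.213, "dz": 0, "roll": 0}, {"dx": 0.112, "dy": 0.193, "dz": 0, "roll": 0}, {"dx": 0.15, "dy": 0.167, "dz": 0, "roll": 0}, {"dx": 0.182, "dy": 0.13, "dz": 0, "roll": 0}]}}

```text
time_s: 3.95
eef_pos: [570.3, -68.9, 171.8]
tcp_rot: [-0.0, 1.0, -0.001, 0.0]
force: [0.3, 6.7, 4.1]
opening: 0.13
grasp_force: 15.0
```

{"method": "play_rows", "body": {"commands": [{"dx": 0.203, "dy": 0.09, "dz": 0, "roll": 0}, {"dx": 0.22, "dy": 0.047, "dz": 0, "roll": 0}, {"dx": 0.223, "dy": -0.002, "dz": 0, "roll": 0}, {"dx": 0.217, "dy": -0.047, "dz": 0, "roll": 0}, {"dx": 0.205, "dy": -0.093, "dz": 0, "roll": 0}]}}

```text
time_s: 4.58
eef_pos: [631.6, -64.8, 171.3]
tcp_rot: [-0.002, 1.0, -0.001, -0.003]
force: [-14.5, 17.6, 14.6]
opening: 0.131
grasp_force: 15.0
```

{"method": "play_rows", "body": {"commands": [{"dx": 0, "dy": 0, "dz": 0, "roll": 0}, {"dx": 0, "dy": 0, "dz": 0, "roll": 0}, {"dx": 0, "dy": 0, "dz": -0.5, "roll": 0}, {"dx": 0, "dy": 0, "dz": -0.6, "roll": 0}, {"dx": 0, "dy": 0, "dz": 0, "roll": 0}], "fingers": 0.45}}

```text
time_s: 5.2
eef_pos: [635.5, -69.1, 240.5]
tcp_rot: [0.001, 1.0, -0.001, 0.003]
force: [-0.0, -0.4, 0.0]
opening: 0.45
grasp_force: 0.0
```

{"method": "play_rows", "body": {"commands": [{"dx": -0.528, "dy": -0.695, "dz": 0, "roll": 0}, {"dx": -0.528, "dy": -0.695, "dz": 0, "roll": 0}, {"dx": -0.528, "dy": -0.695, "dz": 0, "roll": 0}, {"dx": 0, "dy": 0, "dz": 0, "roll": 0}, {"dx": 0, "dy": 0, "dz": 0, "roll": 0}]}}

```text
time_s: 5.82
eef_pos: [538.9, 56.8, 237.2]
tcp_rot: [0.0, 1.0, -0.0, -0.0]
force: [0.5, 0.6, -0.6]
opening: 0.448
grasp_force: 0.0
```

{"method": "play_rows", "body": {"commands": [{"dx": 0, "dy": 0, "dz": 0.6, "roll": 0}, {"dx": 0, "dy": 0, "dz": 0.5, "roll": 0}, {"dx": 0, "dy": 0, "dz": 0, "roll": 0}, {"dx": 0, "dy": 0, "dz": 0, "roll": 0}, {"dx": 0, "dy": 0, "dz": 0, "roll": 0}]}}

```text
time_s: 6.45
eef_pos: [539.8, 57.0, 172.9]
tcp_rot: [-0.0, 1.0, -0.001, 0.001]
force: [0.2, 0.5, 0.1]
opening: 0.447
grasp_force: 0.0
```

```bash
python3 - <<'E'
from h import *
d=get_image("top");a=d["color"][195:275,255:405];b=get_image("side")["color"][155:315,220:340]
print(state()["eef_pos"])
A=cv2.resize(a,(450,240));B=cv2.resize(b,(300,400))
cv2.imwrite("pics/p1.png",np.hstack([np.vstack([A,np.zeros((160,450,3),np.uint8)]),B]))
E
```

```text
[539.42077358  57.12835837 172.7618618 ]
```

View pics/p1.png

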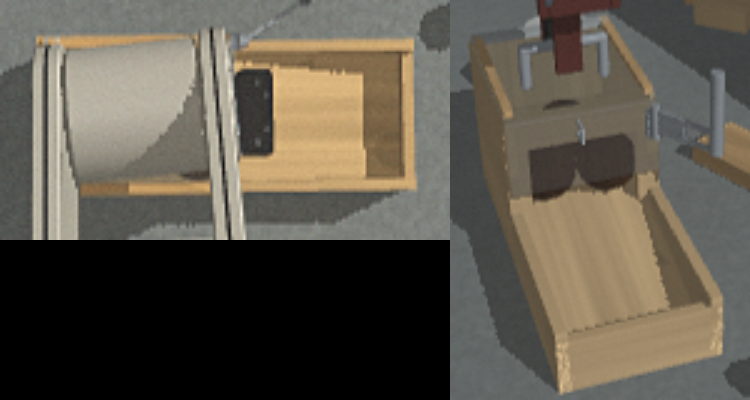

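{"method": "play_rows", "body": {"commands": [{"dx": 0, "dy": 0, "dz": 0, "roll": 0}, {"dx": 0, "dy": 0, "dz": 0, "roll": 0}, {"dx": 0, "dy": 0, "dz": 0, "roll": 0}, {"dx": 0, "dy": 0, "dz": 0, "roll": 0}, {"dx": 0, "dy": 0, "dz": 0, "roll": 0}], "fingers": 0.03, "grip_force": 20}}

```text
time_s: 7.18
eef_pos: [538.6, 55.9, 171.8]
tcp_rot: [0.001, 1.0, -0.0, -0.0]
force: [0.4, -7.3, 1.6]
opening: 0.108
grasp_force: 20.0
```

{"method": "play_rows", "body": {"commands": [{"dx": 0, "dy": -0.097, "dz": -0.218, "roll": 0}, {"dx": 0, "dy": -0.127, "dz": -0.203, "roll": 0}, {"dx": 0, "dy": -0.152, "dz": -0.185, "roll": 0}, {"dx": 0, "dy": -0.175, "dz": -0.163, "roll": 0}, {"dx": 0, "dy": -0.195, "dz": -0.138, "roll": 0}]}}

```text
time_s: 7.8
eef_pos: [539.0, 98.6, 227.7]
tcp_rot: [0.003, 1.0, -0.0, 0.0]
force: [-3.0, -16.7, 12.3]
opening: 0.105
grasp_force: 20.0
```

{"method": "play_rows", "body": {"commands": [{"dx": 0, "dy": -0.213, "dz": -0.11, "roll": 0}, {"dx": 0, "dy": -0.225, "dz": -0.08, "roll": 0}, {"dx": 0, "dy": -0.235, "dz": -0.05, "roll": 0}, {"dx": 0, "dy": -0.238, "dz": -0.017, "roll": 0}, {"dx": 0, "dy": -0.238, "dz": 0.013, "roll": 0}]}}

```text
time_s: 8.43
eef_pos: [540.0, 170.2, 241.9]
tcp_rot: [0.001, 1.0, -0.001, 0.002]
force: [3.7, -5.7, 3.5]
opening: 0.104
grasp_force: 20.0
```

{"method": "play_rows", "body": {"commands": [{"dx": 0, "dy": 0, "dz": 0, "roll": 0}, {"dx": 0, "dy": 0, "dz": 0, "roll": 0}, {"dx": 0, "dy": 0, "dz": -0.3, "roll": 0}, {"dx": 0, "dy": 0, "dz": -0.6, "roll": 0}, {"dx": 0, "dy": 0, "dz": -0.7, "roll": 0}], "fingers": 0.32}}

```text
time_s: 9.05
eef_pos: [538.5, 170.6, 338.4]
tcp_rot: [0.0, 1.0, -0.001, -0.0]
force: [0.6, 0.1, -0.3]
opening: 0.318
grasp_force: 0.0
```

{"method": "play_rows", "body": {"commands": [{"dx": 0, "dy": 0.6, "dz": 0, "roll": 0}, {"dx": 0, "dy": 0.9, "dz": 0, "roll": 0}, {"dx": 0, "dy": 0.9, "dz": 0, "roll": 0}, {"dx": 0, "dy": 0.25, "dz": 0.3, "roll": 0}, {"dx": 0, "dy": 0, "dz": 0.7, "roll": 0}], "fingers": 0}}

```text
time_s: 9.68
eef_pos: [540.3, 10.1, 279.3]
tcp_rot: [0.0, 1.0, -0.002, 0.003]
force: [0.1, 0.1, 0.2]
opening: 0.002
grasp_force: 0.0
```

{"method": "play_rows", "body": {"commands": [{"dx": 0, "dy": 0, "dz": 0, "roll": 0}, {"dx": 0, "dy": -0.2, "dz": 0, "roll": 0}, {"dx": 0, "dy": -0.25, "dz": 0, "roll": 0}, {"dx": 0, "dy": -0.25, "dz": 0, "roll": 0}, {"dx": 0, "dy": -0.25, "dz": 0, "roll": 0}]}}

```text
time_s: 10.3
eef_pos: [539.7, 69.6, 278.7]
tcp_rot: [0.001, 1.0, -0.0, 0.002]
force: [-0.3, -5.8, 4.8]
opening: 0.003
grasp_force: 3.1
```

{"method": "play_rows", "body": {"commands": [{"dx": 0, "dy": -0.22, "dz": 0, "roll": 0}, {"dx": 0, "dy": -0.22, "dz": 0, "roll": 0}, {"dx": 0, "dy": 0, "dz": 0, "roll": 0}, {"dx": 0, "dy": 0.7, "dz": 0, "roll": 0}, {"dx": 0, "dy": 0.9, "dz": 0, "roll": 0}]}}

```text
time_s: 10.92
eef_pos: [538.3, -0.6, 276.3]
tcp_rot: [-0.0, 1.0, 0.001, -0.0]
force: [0.1, 0.8, -0.5]
opening: 0.007
grasp_force: 0.0
```

{"method": "play_rows", "body": {"commands": [{"dx": 0, "dy": 0.9, "dz": 0, "roll": 0}, {"dx": 0, "dy": 0.9, "dz": 0, "roll": 0}, {"dx": 0, "dy": 0.9, "dz": 0, "roll": 0}, {"dx": 0, "dy": 0.9, "dz": 0, "roll": 0}, {"dx": 0, "dy": 0, "dz": 0, "roll": 0}], "fingers": 1}}

```text
time_s: 11.55
eef_pos: [537.8, -219.5, 276.1]
tcp_rot: [-0.0, 1.0, -0.003, -0.0]
force: [0.1, 0.8, -0.1]
opening: 0.532
grasp_force: 0.0
```

```bash
python3 - <<'E'
from h import *
d=get_image("top");a=d["color"];cv2.imwrite("pics/top2.png",a)
b=get_image("side")["color"][115:315,200:350]
m=(a.max(2)<75)&(a[:,:,2]>=a[:,:,0]);m=m[205:262,265:340].astype(np.uint8)
n,l,st,c=cv2.connectedComponentsWithStats(m);print([(st[i].tolist(),c[i].round(1)) for i in range(1,n) if st[i][4]>30])
A=cv2.resize(a[195:275,235:405],(510,240));B=cv2.resize(b,(280,373))
cv2.imwrite("pics/p2.png",np.hstack([np.vstack([A,np.zeros((133,510,3),np.uint8)]),B]))
for n,p in(("pairfront-",(321.0,223.2)),("+",(321.0,244.6)),("c",(302.6,232.9))):
    w=ray(d,p,80 if n!="c" else 90);print(n,w)
E
```

```text
[([28, 9, 33, 41, 733], array([47.6, 29.2]))]
pairfront- [566.31728405  30.14548668  80.        ]
+ [509.41195797  31.05506536  80.        ]
c [541.18725982  78.95744706  90.        ]
```

View pics/p2.png

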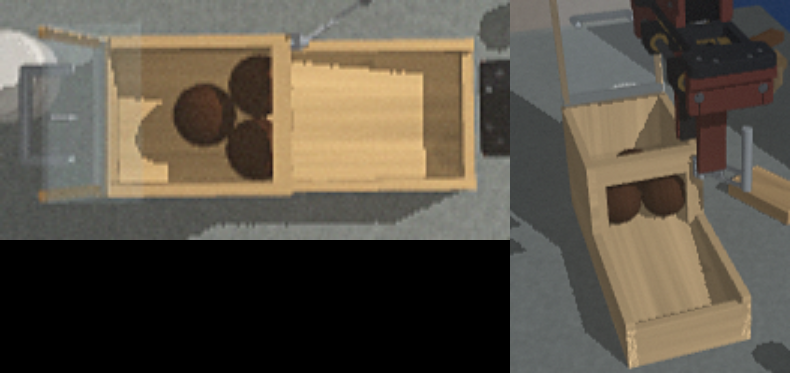

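{"method": "play_rows", "body": {"commands": [{"dx": -0.11, "dy": -0.8, "dz": 0, "roll": 0}, {"dx": -0.11, "dy": -0.8, "dz": 0, "roll": 0}, {"dx": -0.11, "dy": -0.8, "dz": 0, "roll": 0}, {"dx": -0.11, "dy": -0.8, "dz": 0.4, "roll": 0}, {"dx": 0, "dy": 0, "dz": 0.8, "roll": 0}]}}

```text
time_s: 12.28
eef_pos: [512.7, -20.2, 205.8]
tcp_rot: [-0.0, 1.0, 0.002, 0.002]
force: [0.1, -0.1, -0.3]
opening: 1.0
grasp_force: 0.0
```

{"method": "play_rows", "body": {"commands": [{"dx": 0, "dy": 0, "dz": 0.5, "roll": 0}, {"dx": 0, "dy": 0, "dz": 0, "roll": 0}, {"dx": 0, "dy": 0, "dz": 0, "roll": 0}, {"dx": 0, "dy": 0, "dz": 0, "roll": 0}, {"dx": 0, "dy": 0, "dz": 0, "roll": 0}]}}

```text
time_s: 12.9
eef_pos: [512.7, -24.8, 175.8]
tcp_rot: [0.0, 1.0, -0.001, 0.001]
force: [-0.2, 0.8, -0.7]
opening: 0.996
grasp_force: 0.0
```

{"method": "play_rows", "body": {"commands": [{"dx": -0.02, "dy": 0.01, "dz": 0.5, "roll": 0}, {"dx": 0, "dy": 0, "dz": 0.35, "roll": 0}, {"dx": 0, "dy": 0, "dz": 0.15, "roll": 0}, {"dx": 0, "dy": 0, "dz": 0, "roll": 0}, {"dx": 0, "dy": 0, "dz": 0, "roll": 0}]}}

```text
time_s: 13.52
eef_pos: [511.6, -25.3, 115.5]
tcp_rot: [0.0, 1.0, -0.001, 0.001]
force: [1.2, -0.6, -0.3]
opening: 0.999
grasp_force: 0.0
```

{"method": "play_rows", "body": {"commands": [{"dx": 0, "dy": 0, "dz": 0.05, "roll": 0}, {"dx": 0, "dy": 0, "dz": 0.03, "roll": 0}, {"dx": 0, "dy": 0, "dz": 0.02, "roll": 0}, {"dx": 0, "dy": 0, "dz": 0, "roll": 0}, {"dx": 0, "dy": 0, "dz": 0, "roll": 0}]}}

```text
time_s: 14.15
eef_pos: [511.0, -25.2, 108.8]
tcp_rot: [0.0, 1.0, -0.001, 0.0]
force: [-0.8, 0.3, 0.5]
opening: 1.0
grasp_force: 0.0
```

{"method": "play_rows", "body": {"commands": [{"dx": 0, "dy": 0, "dz": 0.02, "roll": 0}, {"dx": 0, "dy": 0, "dz": 0.02, "roll": 0}, {"dx": 0, "dy": 0, "dz": 0, "roll": 0}, {"dx": 0, "dy": 0, "dz": 0, "roll": 0}, {"dx": 0, "dy": 0, "dz": 0, "roll": 0}]}}

```text
time_s: 14.78
eef_pos: [511.7, -25.5, 106.9]
tcp_rot: [0.0, 1.0, -0.001, 0.001]
force: [0.3, -1.6, 4.9]
opening: 1.004
grasp_force: 2.7
```

{"method": "play_rows", "body": {"commands": [{"dx": 0, "dy": -0.05, "dz": 0.0, "roll": 0}, {"dx": 0, "dy": -0.05, "dz": -0.007, "roll": 0}, {"dx": 0, "dy": -0.05, "dz": -0.007, "roll": 0}, {"dx": 0, "dy": -0.05, "dz": -0.007, "roll": 0}, {"dx": 0, "dy": 0, "dz": 0, "roll": 0}]}}

```text
time_s: 15.4
eef_pos: [512.1, -13.3, 108.6]
tcp_rot: [0.0, 1.0, -0.001, 0.001]
force: [-0.3, -1.5, 7.4]
opening: 1.003
grasp_force: 4.1
```

```bash
cat > bl.py <<'E'
from h import *
import sys
T=get_image("top")["color"];S=get_image("side")["color"]
A=cv2.resize(T[195:275,255:405],(450,240));B=cv2.resize(S[155:315,220:340],(300,400))
cv2.imwrite(sys.argv[1],np.hstack([np.vstack([A,np.zeros((160,450,3),np.uint8)]),B]))
E
python3 bl.py pics/p3.png
```

```text
(no output)
```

View pics/p3.png

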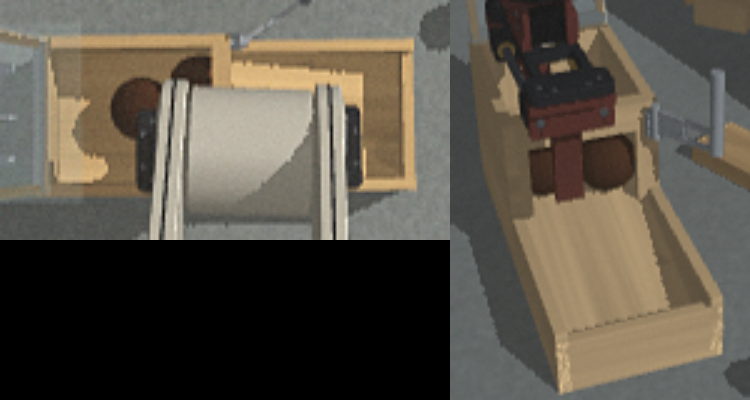

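{"method": "play_rows", "body": {"commands": [{"dx": 0, "dy": -0.05, "dz": -0.008, "roll": 0}, {"dx": 0, "dy": -0.05, "dz": -0.008, "roll": 0}, {"dx": 0, "dy": -0.05, "dz": -0.008, "roll": 0}, {"dx": 0, "dy": -0.05, "dz": -0.008, "roll": 0}, {"dx": 0, "dy": 0, "dz": 0, "roll": 0}]}}

```text
time_s: 16.12
eef_pos: [511.9, -1.1, 110.4]
tcp_rot: [-0.0, 1.0, -0.001, 0.001]
force: [-0.9, -1.0, 6.5]
opening: 0.998
grasp_force: 3.6
```

```bash
python3 - <<'E'
from h import *
import glob
d=get_image("top");s=get_image("side");cv2.imwrite("pics/top4.png",d["color"]);cv2.imwrite("pics/side4.png",s["color"])
def blob(im,r0,r1,c0,c1):
    g=cv2.cvtColor(im,cv2.COLOR_BGR2HSV)[r0:r1,c0:c1];b=im[r0:r1,c0:c1]
    m=((b.max(2)<110)&(b[:,:,2]>b[:,:,0]*1.25)).astype(np.uint8)
    n,l,st,c=cv2.connectedComponentsWithStats(m);return [(st[i][:2]+[c0,r0],st[i][2:],c[i].round(1)+[c0,r0]) for i in range(1,n) if st[i][4]>25]
for f in("pics/top2.png",):
    print(f,blob(cv2.imread(f),205,262,265,340))
print(blob(d["color"],205,262,265,380));
for f in("pics/side0.png","pics/side4.png"):print(f,blob(cv2.imread(f),195,300,235,330))
E
```

```text
pics/top2.png [(array([292, 211]), array([ 34,  44, 936], dtype=int32), array([312.1, 232.9]))]
[(array([295, 211]), array([30,  2, 32], dtype=int32), array([309.8, 211.1])), (array([293, 214]), array([ 33,  21, 244], dtype=int32), array([307.1, 222.4])), (array([283, 248]), array([17, 13, 31], dtype=int32), array([293.1, 257.4]))]
pics/side0.png [(array([235, 195]), array([ 60, 105, 887], dtype=int32), array([252.7, 238.7])), (array([245, 195]), array([ 25,   9, 126], dtype=int32), array([254.9, 198.4])), (array([276, 195]), array([17,  4, 36], dtype=int32), array([282. , 195.8])), (array([317, 213]), array([13, 13, 80], dtype=int32), array([323.1, 218.9])), (array([296, 231]), array([ 28,  47, 489], dtype=int32), array([308.5, 258.3]))]
pics/side4.png [(array([235, 195]), array([  60,  105, 2276], dtype=int32), array([260.5, 223.1])), (array([296, 198]), array([ 8, 29, 68], dtype=int32), array([299.3, 212.1])), (array([317, 214]), array([13, 12, 77], dtype=int32), array([323.2, 219. ])), (array([296, 231]), array([ 28,  47, 490], dtype=int32), array([308.5, 258.4]))]
```

```bash
python3 bl.py pics/p4.png
```

```text
(no output)
```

View pics/p4.png

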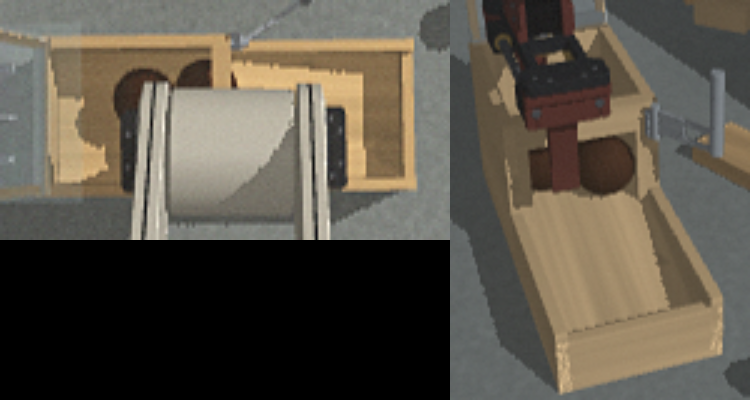

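{"method": "play_rows", "body": {"commands": [{"dx": 0, "dy": -0.04, "dz": -0.005, "roll": 0}, {"dx": 0, "dy": -0.04, "dz": -0.005, "roll": 0}, {"dx": 0, "dy": 0, "dz": 0, "roll": 0}, {"dx": 0, "dy": 0, "dz": 0, "roll": 0}, {"dx": 0, "dy": 0, "dz": 0, "roll": 0}]}}

```text
time_s: 16.95
eef_pos: [511.9, 3.5, 110.8]
tcp_rot: [-0.0, 1.0, -0.001, 0.001]
force: [-0.8, -0.8, 6.0]
opening: 1.0
grasp_force: 3.0
```

```bash
cat > dk.py <<'E'
from h import *
# dark (ball-like) pixel columns per row band in the part of trough/mouth visible from the top and side
T=get_image("top")["color"];S=get_image("side")["color"]
dark=lambda b:((b.max(2)<95)&(b[:,:,2]>b[:,:,0]*1.3)&(b[:,:,2]<100))
for n,im,(r0,r1,c0,c1) in(("top",T,(207,262,270,396)),("side",S,(195,300,235,330))):
    m=dark(im[r0:r1,c0:c1]).astype(np.uint8);k,l,st,c=cv2.connectedComponentsWithStats(m)
    print(n,[(int(st[i][0]+c0),int(st[i][1]+r0),st[i][2:].tolist()) for i in range(1,k) if st[i][4]>40])
E
python3 dk.py
```

```text
top [(369, 212, [20, 28, 335])]
side [(235, 195, [48, 49, 892]), (288, 208, [7, 26, 49]), (266, 232, [29, 26, 549]), (299, 231, [25, 46, 184]), (243, 245, [19, 55, 187]), (280, 256, [30, 28, 567])]
```

{"method": "play_rows", "body": {"commands": [{"dx": 0, "dy": 0, "dz": -0.4, "roll": 0}, {"dx": 0, "dy": 0, "dz": -0.6, "roll": 0}, {"dx": 0, "dy": 0, "dz": -0.7, "roll": 0}, {"dx": 0, "dy": 0, "dz": -0.7, "roll": 0}, {"dx": 0, "dy": 0, "dz": -0.7, "roll": 0}]}}

```text
time_s: 17.68
eef_pos: [510.7, 3.6, 297.4]
tcp_rot: [-0.0, 1.0, -0.001, -0.0]
force: [0.1, -0.1, 0.5]
opening: 0.997
grasp_force: 0.0
```

{"method": "play_rows", "body": {"commands": [{"dx": -0.8, "dy": 0, "dz": -0.4, "roll": 0}, {"dx": -0.8, "dy": 0, "dz": -0.4, "roll": 0}, {"dx": 0, "dy": 0, "dz": -0.5, "roll": 0}, {"dx": 0, "dy": 0, "dz": 0, "roll": 0}, {"dx": 0, "dy": 0, "dz": 0, "roll": 0}], "fingers": 0}}

```text
time_s: 18.3
eef_pos: [414.8, 3.7, 373.3]
tcp_rot: [-0.0, 1.0, -0.001, -0.0]
force: [0.2, -0.2, -0.4]
opening: 0.473
grasp_force: 0.0
```

```bash
python3 dk.py; python3 bl.py pics/p5.png
```

```text
top [(352, 212, [37, 42, 996])]
side [(235, 205, [9, 36, 83]), (262, 233, [62, 55, 1670]), (243, 245, [19, 55, 184])]
```

View pics/p5.png

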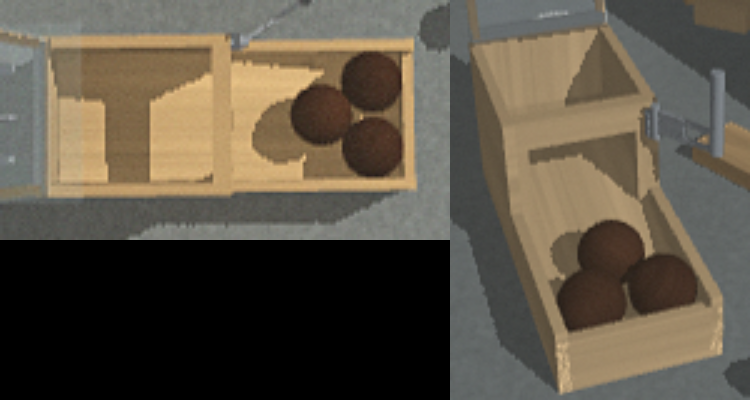

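All three balls lie in the trough (top crop about (320,113), (372,80) and (372,147)), so I'll close the lid from behind the bar.

{"method": "play_rows", "body": {"commands": [{"dx": 0.417, "dy": -0.82, "dz": 0, "roll": 0}, {"dx": 0.417, "dy": -0.82, "dz": 0, "roll": 0}, {"dx": 0.417, "dy": -0.82, "dz": 0, "roll": 0}, {"dx": 0.417, "dy": -0.82, "dz": 0, "roll": 0}, {"dx": 0.417, "dy": -0.82, "dz": 0, "roll": 0}]}}

```text
time_s: 19.12
eef_pos: [541.0, 251.3, 373.0]
tcp_rot: [0.0, 1.0, -0.001, -0.001]
force: [0.4, -1.5, -0.7]
opening: 0.001
grasp_force: 0.0
```

{"method": "play_rows", "body": {"commands": [{"dx": 0, "dy": 0, "dz": 0, "roll": 0}, {"dx": 0, "dy": 0, "dz": 0.8, "roll": 0}, {"dx": 0, "dy": 0, "dz": 0.8, "roll": 0}, {"dx": 0, "dy": 0, "dz": 0.57, "roll": 0}, {"dx": 0, "dy": 0, "dz": 0, "roll": 0}]}}

```text
time_s: 19.75
eef_pos: [538.3, 247.9, 240.9]
tcp_rot: [0.001, 1.0, -0.001, -0.003]
force: [-0.5, 0.0, 0.2]
opening: 0.009
grasp_force: 0.0
```

{"method": "play_rows", "body": {"commands": [{"dx": 0, "dy": 0.25, "dz": 0, "roll": 0}, {"dx": 0, "dy": 0.25, "dz": 0, "roll": 0}, {"dx": 0, "dy": 0.25, "dz": 0, "roll": 0}, {"dx": 0, "dy": 0.25, "dz": 0, "roll": 0}, {"dx": 0, "dy": 0.25, "dz": 0, "roll": 0}]}}

```text
time_s: 20.38
eef_pos: [541.9, 174.6, 247.1]
tcp_rot: [-0.002, 1.0, -0.001, 0.003]
force: [-0.3, 3.9, 2.7]
opening: 0.009
grasp_force: 1.9
```

{"method": "play_rows", "body": {"commands": [{"dx": 0, "dy": 0.385, "dz": 0, "roll": 0}, {"dx": 0, "dy": 0.335, "dz": 0.08, "roll": 0}, {"dx": 0, "dy": 0.31, "dz": 0.177, "roll": 0}, {"dx": 0, "dy": 0.265, "dz": 0.233, "roll": 0}, {"dx": 0, "dy": 0.167, "dz": 0.208, "roll": 0}]}}

```text
time_s: 21.0
eef_pos: [539.6, 85.5, 200.6]
tcp_rot: [0.0, 1.0, -0.001, -0.001]
force: [-0.4, 1.8, 1.0]
opening: 0.005
grasp_force: 1.1
```

{"method": "play_rows", "body": {"commands": [{"dx": 0, "dy": -0.2, "dz": -0.1, "roll": 0}, {"dx": 0, "dy": 0, "dz": -0.6, "roll": 0}, {"dx": 0, "dy": 0.5, "dz": 0, "roll": 0}, {"dx": 0, "dy": 0.12, "dz": 0, "roll": 0}, {"dx": 0, "dy": 0, "dz": 0, "roll": 0}]}}

```text
time_s: 21.62
eef_pos: [540.0, 62.0, 243.9]
tcp_rot: [-0.0, 1.0, -0.001, -0.0]
force: [-0.4, -0.1, 0.6]
opening: 0.001
grasp_force: 0.0
```

{"method": "play_rows", "body": {"commands": [{"dx": 0, "dy": 0, "dz": 0.2, "roll": 0}, {"dx": 0, "dy": 0, "dz": 0.2, "roll": 0}, {"dx": 0, "dy": 0, "dz": 0.15, "roll": 0}, {"dx": 0, "dy": 0, "dz": 0.1, "roll": 0}, {"dx": 0, "dy": 0, "dz": 0, "roll": 0}]}}

```text
time_s: 22.25
eef_pos: [540.3, 58.3, 205.1]
tcp_rot: [0.002, 1.0, -0.001, 0.0]
force: [-1.1, -9.1, 7.0]
opening: 0.004
grasp_force: 4.3
```

{"method": "play_rows", "body": {"commands": [{"dx": 0, "dy": 0.04, "dz": 0.08, "roll": 0}, {"dx": 0, "dy": 0.02, "dz": 0.07, "roll": 0}, {"dx": 0, "dy": 0, "dz": 0.05, "roll": 0}, {"dx": 0, "dy": 0, "dz": 0, "roll": 0}, {"dx": 0, "dy": 0, "dz": 0, "roll": 0}]}}

```text
time_s: 22.88
eef_pos: [540.2, 58.1, 193.8]
tcp_rot: [0.0, 1.0, -0.0, 0.0]
force: [-3.6, -3.6, 14.9]
opening: 0.005
grasp_force: 7.0
```

{"method": "play_rows", "body": {"commands": [{"dx": 0, "dy": 0, "dz": 0.025, "roll": 0}, {"dx": 0, "dy": 0, "dz": 0, "roll": 0}, {"dx": 0, "dy": 0, "dz": 0, "roll": 0}, {"dx": 0, "dy": 0, "dz": 0, "roll": 0}, {"dx": 0, "dy": 0, "dz": 0, "roll": 0}]}}

```text
time_s: 23.5
eef_pos: [540.3, 58.2, 193.5]
tcp_rot: [0.0, 1.0, -0.0, 0.0]
force: [-7.7, -3.9, 24.9]
opening: 0.004
grasp_force: 12.0
```

{"method": "play_rows", "body": {"commands": [{"dx": 0, "dy": 0, "dz": -0.4, "roll": 0}, {"dx": 0, "dy": 0, "dz": -0.45, "roll": 0}, {"dx": 0.52, "dy": 0.696, "dz": 0, "roll": 0}, {"dx": 0.52, "dy": 0.696, "dz": 0, "roll": 0}, {"dx": 0.52, "dy": 0.696, "dz": 0, "roll": 0}], "fingers": 0.45}}

```text
time_s: 24.12
eef_pos: [634.1, -67.6, 241.5]
tcp_rot: [-0.001, 1.0, -0.0, -0.001]
force: [-0.3, 0.2, 0.8]
opening: 0.45
grasp_force: 0.0
```

{"method": "play_rows", "body": {"commands": [{"dx": 0, "dy": 0, "dz": 0, "roll": 0}, {"dx": 0, "dy": 0, "dz": 0, "roll": 0}, {"dx": 0, "dy": 0, "dz": 0, "roll": 0}, {"dx": 0, "dy": 0, "dz": 0, "roll": 0}, {"dx": 0, "dy": 0, "dz": 0, "roll": 0}]}}

```text
time_s: 24.75
eef_pos: [633.4, -66.8, 242.8]
tcp_rot: [-0.0, 1.0, -0.0, 0.0]
force: [-0.1, 0.2, 0.4]
opening: 0.455
grasp_force: 0.0
```

```bash
python3 bl.py pics/p6.png; python3 - <<'E'
from h import *
d=get_image("side");im=d["color"]
print(proj(d,[[540,12,204],[634,-66,204]]))
# pin top: bluish grey steel near the expected place
g=im[150:235,300:345].astype(int);m=((g[:,:,0]>g[:,:,2]+8)&(g.max(2)>110)).astype(np.uint8)
k,l,st,c=cv2.connectedComponentsWithStats(m);print([(int(st[i][0]+300),int(st[i][1]+150),st[i][2:].tolist()) for i in range(1,k) if st[i][4]>15])
E
```

```text
[[268.43440303 174.43970445]
 [323.9653452  184.02788808]]
[(326, 183, [4, 34, 101]), (301, 196, [3, 14, 19])]
```

View pics/p6.png

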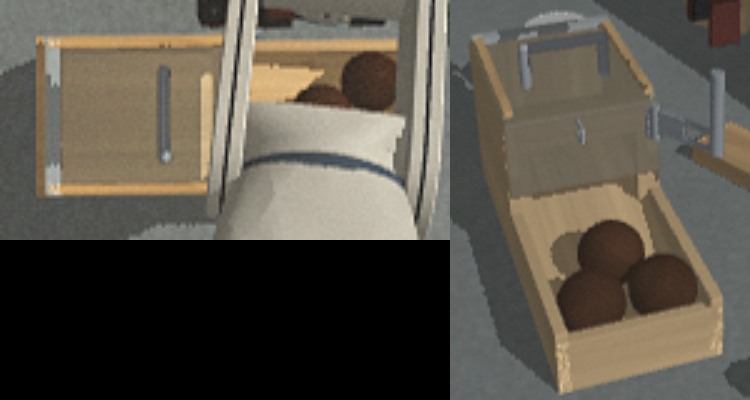

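{"method": "play_rows", "body": {"commands": [{"dx": 0.02, "dy": 0, "dz": 0.6, "roll": 0}, {"dx": 0, "dy": 0, "dz": 0.57, "roll": 0}, {"dx": 0, "dy": 0, "dz": 0, "roll": 0}, {"dx": 0, "dy": 0, "dz": 0, "roll": 0}, {"dx": 0, "dy": 0, "dz": 0, "roll": 0}]}}

```text
time_s: 25.52
eef_pos: [635.9, -67.5, 174.1]
tcp_rot: [0.0, 1.0, -0.001, 0.001]
force: [-0.5, -0.5, 0.2]
opening: 0.449
grasp_force: 0.0
```

{"method": "play_rows", "body": {"commands": [{"dx": 0, "dy": 0, "dz": 0, "roll": 0}, {"dx": 0, "dy": 0, "dz": 0, "roll": 0}, {"dx": 0, "dy": 0, "dz": 0, "roll": 0}, {"dx": 0, "dy": 0, "dz": 0, "roll": 0}, {"dx": 0, "dy": 0, "dz": 0, "roll": 0}], "fingers": 0.05, "grip_force": 15}}

```text
time_s: 26.15
eef_pos: [634.0, -66.2, 172.3]
tcp_rot: [-0.001, 1.0, -0.001, -0.001]
force: [-2.4, 5.8, 2.8]
opening: 0.132
grasp_force: 15.0
```

Gripped the pin (12 mm), so I'll run the arc in reverse.

{"method": "play_rows", "body": {"commands": [{"dx": -0.205, "dy": 0.093, "dz": 0, "roll": 0}, {"dx": -0.217, "dy": 0.047, "dz": 0, "roll": 0}, {"dx": -0.223, "dy": 0.002, "dz": 0, "roll": 0}, {"dx": -0.22, "dy": -0.047, "dz": 0, "roll": 0}, {"dx": -0.203, "dy": -0.09, "dz": 0, "roll": 0}]}}

```text
time_s: 26.78
eef_pos: [571.3, -66.4, 172.4]
tcp_rot: [-0.001, 1.0, -0.001, 0.002]
force: [10.0, 11.1, -7.3]
opening: 0.133
grasp_force: 15.0
```

{"method": "play_rows", "body": {"commands": [{"dx": -0.182, "dy": -0.13, "dz": 0, "roll": 0}, {"dx": -0.15, "dy": -0.167, "dz": 0, "roll": 0}, {"dx": -0.112, "dy": -0.193, "dz": 0, "roll": 0}, {"dx": -0.07, "dy": -0.213, "dz": 0, "roll": 0}, {"dx": -0.023, "dy": -0.222, "dz": 0, "roll": 0}]}}

```text
time_s: 27.4
eef_pos: [537.4, -11.8, 172.3]
tcp_rot: [0.0, 1.0, -0.001, -0.001]
force: [-1.8, -2.7, -1.4]
opening: 0.133
grasp_force: 15.0
```

{"method": "play_rows", "body": {"commands": [{"dx": 0, "dy": -0.02, "dz": 0, "roll": 0}, {"dx": 0, "dy": 0, "dz": 0, "roll": 0}, {"dx": 0, "dy": 0, "dz": 0, "roll": 0}, {"dx": 0, "dy": 0, "dz": 0, "roll": 0}, {"dx": 0, "dy": 0, "dz": 0, "roll": 0}]}}

```text
time_s: 28.02
eef_pos: [537.3, -11.0, 172.2]
tcp_rot: [0.001, 1.0, -0.0, -0.001]
force: [-5.8, -5.8, 4.6]
opening: 0.132
grasp_force: 15.0
```

Pin is back at its closed position; release, rise and check.

{"method": "play_rows", "body": {"commands": [{"dx": 0, "dy": 0, "dz": 0, "roll": 0}, {"dx": 0, "dy": 0, "dz": 0, "roll": 0}, {"dx": 0, "dy": 0, "dz": 0, "roll": 0}, {"dx": 0, "dy": 0, "dz": -0.5, "roll": 0}, {"dx": 0, "dy": 0, "dz": -0.8, "roll": 0}], "fingers": 0.4}}

```text
time_s: 28.65
eef_pos: [537.5, -10.6, 249.8]
tcp_rot: [-0.0, 1.0, -0.001, -0.002]
force: [0.9, 0.4, 0.1]
opening: 0.401
grasp_force: 0.0
```

{"method": "play_rows", "body": {"commands": [{"dx": -0.8, "dy": 0, "dz": -0.4, "roll": 0}, {"dx": -0.8, "dy": 0, "dz": -0.3, "roll": 0}, {"dx": -0.8, "dy": 0, "dz": 0, "roll": 0}, {"dx": 0, "dy": 0, "dz": 0, "roll": 0}, {"dx": 0, "dy": 0, "dz": 0, "roll": 0}]}}

```text
time_s: 29.28
eef_pos: [395.5, -10.7, 292.9]
tcp_rot: [-0.0, 1.0, -0.001, 0.001]
force: [0.3, -0.5, 0.2]
opening: 0.399
grasp_force: 0.0
```

```bash
python3 - <<'E'
from h import *
d=get_image("side");print(proj(d,[[537.5,-11,204],[537.5,-11,130]]))
im=d["color"];a=cv2.imread("pics/side0.png").astype(int)
g=np.abs(im.astype(int)-a).max(2)
print("diff pin/hasp area",(g[175:215,265:308]>40).sum(), "bar area",(g[160:190,245:290]>40).sum(),"stub",(g[290:335,355:385]>40).sum(),"offcut",(g[200:238,318:366]>40).sum())
t=get_image("top")["color"];g=np.abs(t.astype(int)-cv2.imread("pics/top0.png")).max(2)
print("top hasp",(g[205:240,328:345]>40).sum(),"tub",(g[203:238,218:256]>40).sum(),state()["eef_pos"],state()["force"])
E
python3 dk.py
```

```text
[[270.06226563 179.51399841]
 [271.91856773 210.47569163]]
diff pin/hasp area 77 bar area 1 stub 0 offcut 0
top hasp 34 tub 0 [395.81568846 -10.68522652 292.50059885] [0.03025638 0.33341505 0.10630757]
top [(352, 212, [37, 42, 1000])]
side [(235, 195, [10, 49, 157]), (262, 231, [62, 57, 1684]), (242, 245, [20, 55, 189])]
```

```bash
python3 - <<'E'
from h import *
d=get_image("side")["color"];a=cv2.imread("pics/side0.png")
A=[cv2.resize(x[160:225,235:315],(400,325),interpolation=cv2.INTER_CUBIC) for x in(a,d)]
cv2.imwrite("pics/p7.png",np.hstack(A))
E
```

```text
(no output)
```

View pics/p7.png

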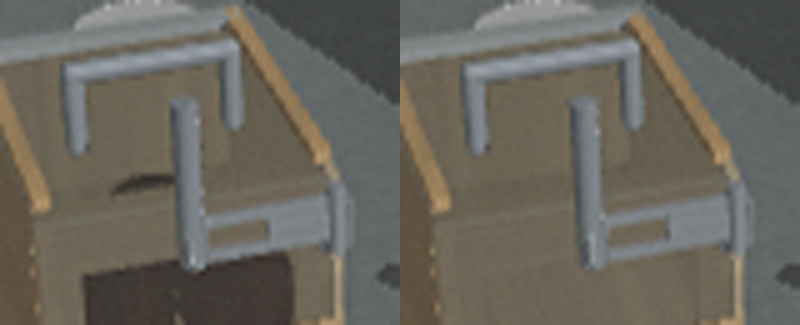

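The two halves match: the pin top is at (184,103) before and (584,103) after, a 400-pixel panel shift, so the hasp is home and the lid is shut.

```bash
python3 -c "
from workcell import hand_in;print(hand_in())"
```

```text
the job is handed in; nothing more can be done
None
```

The job is handed in with all three balls in the trough, the lid shut, the hasp home over the catch and the bystanders unmoved in the last images; the moves can't tilt the tool, so I nudged the ball back from above with one vertical fingertip instead of from the front, and no verdict came back.

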